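Switch the ball sorter to its other chute and release the waiting balls

TASK

Send the next balls to the other tray: with a fingertip, rock the sorter's seesaw gate over its pivot so that it rests on its other stop, and then push the red knob of the stop slide to the left, fully open, so that the three waiting steel balls roll down the other chute into its tray. Leave the slide open and the gate over, do not touch the balls themselves, wait until all three are in the tray, and leave everything else on the table where it stands.

Things in the scene. Friction and masses are not known exactly. Their poses are not given: they have to be found in the camera images.
- sorter: the ball sorter, fixed to the table. Origin at table height straight below the gate's pivot; x runs from the pivot back along the feed track, y to the left (blue) tray, z up. The track lies over y = 0, 29 mm wide, x = 18 to 262 mm, its floor 104 mm (low end, at the gate) to 133 mm up, walls 14 mm high. Two laser micrometer heads flank it at x = 177 to 233, |y| = 22 to 72 mm, tops 151 mm up
- gate (a joint): seesaw gate, a green trough 160 mm long (along the sorter's y), 33 mm wide, pivoted 75 mm above the table about the sorter's x. Radians: +0.22 = left (+y) end down on its stop, feeding the left chute; -0.22 = right end down, feeding the right chute. Top-heavy: it rests on either stop by its weight; under 1 N down on the raised tab starts it, and past level it falls onto the other stop by itself
- left_tab (a point): centre of the top of the orange finger tab (36 x 40 mm in x, y) at the gate's left (+y) end, on the robot's side of the trough; moves with the gate. 34.5 mm to -x and 60 mm to +y of the pivot, 27 mm above it with the gate level. The trough's wall rises 15 mm above the tab along its +x edge, 18 mm from this point. It falls about 26 mm between the gate's two stops
- right_tab (a point): the same point of the orange tab at the right (-y) end of the gate
- slide (a joint): stop slide: a steel blade across the feed track, 78 mm behind the pivot, holding the balls back. Metres: near 0 = shut, growing as it slides to the sorter's left (+y); 0.034 = fully open at its end stop (balls get past from about 0.025). Friction 1 to 2 N; it stays where it is left
- knob_top (a point): centre of the top of the slide's red push knob, an upright cylinder 16 mm across and 30 mm tall; below it a thin stem 12 mm long, then the blade's top edge (30 mm long in y), 42 mm below this point. The track's walls end 62 mm below it. Moves with the slide. Nothing else beside it is as high as the blade's top, within 90 mm
- ball1_center (a point): centre of the first waiting ball (against the stop slide); the balls are polished steel, 20 mm across, and roll freely down the track
- ball2_center (a point): centre of the second waiting ball
- ball3_center (a point): centre of the third waiting ball
- left_tray (a point): centre of the foam floor of the left tray (blue, open top, inside 102 x 116 mm, rim 34 mm above this floor)
- right_tray (a point): the same for the right tray (yellow)
- lens_post: round lens in a black mount on a post, 118 mm tall, base 60 mm across (a bystander: leave it alone)
- mirror_post: square black mirror mount on a post, 121 mm tall, base 60 mm across (a bystander: leave it alone)
- ring_gauge: steel ring gauge, 40 mm across and 14 mm high, lying on the sorter's base plate near its front right (a bystander: leave it alone)
- pin_gauge: dark steel pin gauge, 40 mm tall, standing on the sorter's base plate near its front left (a bystander: leave it alone)
- driver: screwdriver with a green handle, 160 mm long, lying on the table (a bystander: leave it alone)
- swab_jar: small jar with a white cap, 52 mm across, 75 mm tall (a bystander: leave it alone)
- goggles: laser safety goggles with orange lenses, 136 mm wide (a bystander: leave it alone)

How it is judged:
On the way, in this order (a step that is already met when the one before it is completed fails the run):
1. the gate has been rocked over onto its other stop while the stop slide still holds the balls back (distance of left_tab from where it was at the start of the episode above 0.0165 m and (value of joint gate above 0.19 rad or value of joint gate below -0.19 rad) and value of joint slide below 0.01 m), for 0.2 s.
2. the stop slide has been pushed open (value of joint slide above 0.027 m), for 0.2 s.
At the end, for the whole second after the job is handed in: the gate rests on the stop opposite to the one it started on (joint beyond 0.19 rad), the slide is still open (beyond 27 mm), and all three balls lie inside the tray that the gate now feeds (distance of left_tab from where it was at the start of the episode above 0.0165 m and ((value of joint gate above 0.19 rad and x of ball1_center in the frame of left_tray between -0.055 and 0.055 m and y of ball1_center in the frame of left_tray between -0.062 and 0.062 m and z of each of ball1_center, ball2_center, ball3_center in the frame of left_tray below 0.034 m and x of ball2_center in the frame of left_tray between -0.055 and 0.055 m and y of ball2_center in the frame of left_tray between -0.062 and 0.062 m and x of ball3_center in the frame of left_tray between -0.055 and 0.055 m and y of ball3_center in the frame of left_tray between -0.062 and 0.062 m) or (value of joint gate below -0.19 rad and x of ball1_center in the frame of right_tray between -0.055 and 0.055 m and y of ball1_center in the frame of right_tray between -0.062 and 0.062 m and z of each of ball1_center, ball2_center, ball3_center in the frame of right_tray below 0.034 m and x of ball2_center in the frame of right_tray between -0.055 and 0.055 m and y of ball2_center in the frame of right_tray between -0.062 and 0.062 m and x of ball3_center in the frame of right_tray between -0.055 and 0.055 m and y of ball3_center in the frame of right_tray between -0.062 and 0.062 m)) and value of joint slide above 0.027 m); the robot touches nothing.
It fails at once if a ball is touched by the robot (contact force between any of the arm, the fingers and ball1 above 0.3 N or contact force between any of the arm, the fingers and ball2 above 0.3 N or contact force between any of the arm, the fingers and ball3 above 0.3 N).
It fails at once if a ball is lifted off the track (z of any of ball1_center, ball2_center, ball3_center in the frame of sorter above 0.165 m).
It fails at once if a bystander is moved by more than 20 mm (distance of any of lens_post, mirror_post, ring_gauge, pin_gauge, driver, swab_jar, goggles from where it was at the start of the episode above 0.02 m).
It also fails if it takes over 35 s, if anything falls off the work surface, if the arm or the gripper's body presses on something with over 40 N, if the wrist force passes 120 N, or if a joint passes its speed limit or range.

ROBOT

A 6-joint arm with a two-finger parallel gripper is mounted at the origin on the work surface. World frame = base frame: x ahead of the robot, y to its left, z up, the work surface at z = 0. Lengths are in m, angles in rad, forces in N, time in s.
With the tool pointing down it reaches from about 0.325 to 0.9 m from the base axis. Payload 6.1 kg.
Tool frame: the origin (TCP) lies between the finger pads; the fingertips stand 25 mm ahead of it and the grasp point (between the pads) lies 6 mm ahead of it; x points along the fingers, z is the direction in which the jaws open and shut, and the axes are right-handed (so a half turn about x gives the same grasp; the last joint's range is limited). The gripper opens to 85 mm and grips with 20 to 120 N. Pads are 22 mm wide; open, the fingers measure 114 mm over their backs; the gripper's body (76 mm by 85 mm) begins 54 mm behind the grasp point. The pads swing forward as they close: fully open they stand 13 mm farther back than shut.
Start: joints at [-1.36, 0.22, 1.526, -0, 1.395, -0.126], TCP at [0.207, -0.59, 0.256] pointing down, gripper open.
Joint ranges: [-2.98, 2.98], [-0.91, 2.08], [0.09, 2.57], [-1.24, 4.39], [0.2, 2.65], [-2.68, 2.68]. Speed limits (rad/s): [2.57, 2.57, 3.01, 3.14, 3.14, 3.14].

INTERFACE

Orientations are given as [roll, pitch, yaw] about the fixed x, y, z axes, in that order (R = Rz(yaw) Ry(pitch) Rx(roll)).
In Python, from cell import observe, get_image, sign_off gives the robot as it stands. The module is installed in compiled form; this text tells all that it offers.
- The arm moves only by the shell command python3 -m creep 'ROWS' [OPENING] [FORCE]. ROWS is JSON, a list that holds one entry, the list of rows, each a list of 6 numbers: the shift along the tool's x, y, z in mm, then the turn, a rotation vector about the tool's x, y, z in rad. In form: [[[tx, ty, tz, wx, wy, wz], ...]]. A call has 1 to 10 rows; each row is the pose to reach, as a shift and turn from the pose commanded when the call began, along the tool's axes at that moment; what a row does not reach only later rows make up. A row lasts 1/12 s, in which the tool goes at most 41.7 mm and 7.16 degrees, less where a joint would pass 70% of its speed; a pose out of reach is approached as far as the arm can. A call with a gripper value outside its range is refused whole. OPENING is the closure, from -1 (fully open) to 1 (shut), set as the call begins (- or left out, the last holds). The fingers move at their own pace and stop on an object; FORCE is the grip in N (left out, the last holds). Time passes only in rows, so rows that repeat a pose let the fingers close. It gives the time, the measured TCP pose, the force and the opening at its end, in the units of the state.
- observe(): the state, without advancing time (a new reading comes with each control period).
- get_image(name): name is "scene" or "top" or "wrist"; returns a dict with "image" (400x640x3 uint8, red, green, blue), "camera_matrix" (3x3 intrinsics, pixels), "k1" (the pictures are not rectified: a ray, as slopes to the right and down, at radius r is drawn at 1 + k1 r^2 times it, then the intrinsics apply), "pose" (4x4, takes a point from camera to world coordinates); the wrist camera has in their place "T_tool_cam" (4x4, takes a point from camera to tool coordinates, whose origin is the TCP and whose axes are the tool frame's). Camera axes: x right, y down, z forward; pixel columns grow to the right and rows downward; lengths in m; the calibration is good to about 2 mm. A picture is of the moment at which its call begins: read the wrist's pose just before it. There is no depth.
- sign_off(): hands the job in, once; it reports no verdict.
The state is a dict: "time_s": time; "q": joint angles; "dq": joint speeds; "joint_efforts": joint torques, N m; "position": TCP position; "tool_rot": TCP orientation; "ft_force": force on the tool from outside, world axes, zero at the start; "ft_torque": the same for the moment, N m; "gripper_width": opening from 0.0 (shut) to 1.0 (fully open).
Only numpy, scipy, OpenCV 4.12 (cv2) and the standard library are available. Lean on these libraries where they do the work, as an engineer would, in place of code of your own. Each camera call takes 0.05 s, during which the arm holds its last target.

## Working session

There is one attempt and no reset: what is moved stays moved. The work goes in short steps, Python scripts to look and compute and a shell command to move; the robot and the scene stay as the last step left them, time stands still between calls to the robot, and variables do not carry over. Pictures are saved under pics/ and viewed, and the job is handed in when it is done.

```bash
mkdir -p pics; python3 - <<'E'
from cell import observe,get_image
import cv2,numpy as np
o=observe();print({k:np.round(v,3).tolist() for k,v in o.items()})
for n in ["scene","top","wrist"]:
    d=get_image(n);cv2.imwrite(f"pics/{n}0.png",d["image"][:,:,::-1])
    print(n,np.round(d["camera_matrix"],1).tolist(),d["k1"],np.round(d.get("pose",d.get("T_tool_cam")),3).tolist())
E
```

```text
{'time_s': 0.0, 'q': [-1.36, 0.221, 1.528, 0.0, 1.395, -0.126], 'dq': [-0.0, 0.001, 0.001, 0.003, -0.001, -0.001], 'joint_efforts': [-0.002, -49.69, -38.94, -0.0, 0.011, -0.0], 'position': [0.206, -0.589, 0.255], 'tool_rot': [3.01, 1.569, 1.776], 'ft_force': [-0.043, 0.293, -0.158], 'ft_torque': [-0.087, -0.056, -0.044], 'gripper_width': 0.995}
scene [[434.9, 0.0, 326.1], [0.0, 434.9, 202.0], [0.0, 0.0, 1.0]] 0.04026972913405281 [[0.618, 0.553, -0.558, 1.18], [0.786, -0.451, 0.424, -0.561], [-0.017, -0.701, -0.713, 1.028], [0.0, 0.0, 0.0, 1.0]]
top [[416.6, 0.0, 320.4], [0.0, 416.6, 206.6], [0.0, 0.0, 1.0]] -0.06658368114890675 [[0.004, -0.997, 0.073, 0.407], [-1.0, -0.004, 0.005, -0.044], [-0.005, -0.073, -0.997, 1.412], [0.0, 0.0, 0.0, 1.0]]
wrist [[333.2, 0.0, 315.2], [0.0, 333.2, 194.4], [0.0, 0.0, 1.0]] -0.057631904657241224 [[-0.0, -0.276, 0.961, -0.118], [0.001, -0.961, -0.276, 0.07], [1.0, 0.001, 0.0, 0.001], [0.0, 0.0, 0.0, 1.0]]
```

View pics/scene0.png

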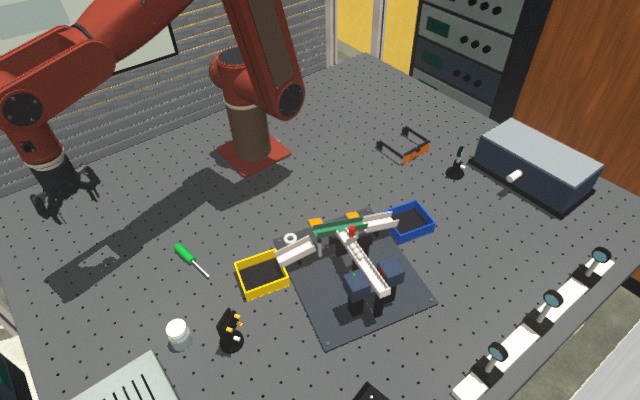

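View pics/top0.png

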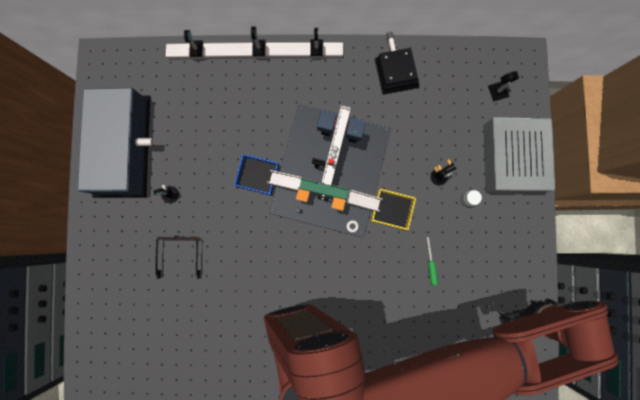

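The scene view shows the gate near (338,228) and the trays at (262,275) yellow and (410,222) blue. In the top view the orange tabs are at (303,195) and (338,203), and the red knob is at about (331,160). Next I'll enlarge the crops and measure.

```bash
cat > h.py <<'E'
import numpy as np,cv2
from cell import observe,get_image
from scipy.spatial.transform import Rotation as R
def cam(n):
    o=observe();d=get_image(n)
    if n=="wrist":
        T=np.eye(4);T[:3,:3]=R.from_euler('xyz',o['tool_rot']).as_matrix();T[:3,3]=o['position']
        d['pose']=T@np.array(d['T_tool_cam'])
    return d
def ray(d,u,v):
    K=np.array(d['camera_matrix']);p=np.array([(u-K[0,2])/K[0,0],(v-K[1,2])/K[1,1]])
    s=p.copy()
    for _ in range(20): s=p/(1+d['k1']*(s@s))
    P=np.array(d['pose']);r=P[:3,:3]@np.r_[s,1];return P[:3,3],r/np.linalg.norm(r)
def onz(d,u,v,z):
    c,r=ray(d,u,v);return c+r*(z-c[2])/r[2]
def tri(rs):
    A=np.zeros((3,3));b=np.zeros(3)
    for c,r in rs:
        M=np.eye(3)-np.outer(r,r);A+=M;b+=M@c
    x=np.linalg.solve(A,b)
    return x,[round(float(np.linalg.norm((np.eye(3)-np.outer(r,r))@(x-c)))*1000,1) for c,r in rs]
def proj(d,X):
    P=np.array(d['pose']);x=P[:3,:3].T@(np.array(X)-P[:3,3]);s=x[:2]/x[2];s=s*(1+d['k1']*(s@s))
    K=np.array(d['camera_matrix']);return s*[K[0,0],K[1,1]]+K[:2,2]
def blobs(im,lo,hi,box,mn=6):
    hsv=cv2.cvtColor(im,cv2.COLOR_RGB2HSV);m=cv2.inRange(hsv,lo,hi)
    k=np.zeros_like(m);x0,y0,x1,y1=box;k[y0:y1,x0:x1]=m[y0:y1,x0:x1]
    n,l,s,c=cv2.connectedComponentsWithStats(k)
    return [(c[i].round(1).tolist(),s[i].tolist()) for i in range(1,n) if s[i,4]>=mn]
E
python3 - <<'E'
from h import *
B={"scene":(220,190,450,360),"top":(225,95,425,245)}
for n in B:
    d=cam(n);im=d['image'];x0,y0,x1,y1=B[n]
    c=im[y0:y1,x0:x1,::-1];cv2.imwrite(f"pics/{n}c.png",cv2.resize(c,None,fx=3.4,fy=3.4,interpolation=cv2.INTER_CUBIC))
    for nm,lo,hi in [("orange",(10,150,120),(22,255,255)),("red",(0,150,80),(6,255,255)),("green",(55,80,30),(85,255,255)),("blue",(108,150,60),(125,255,255)),("yellow",(24,150,100),(33,255,255))]:
        print(n,nm,blobs(im,lo,hi,B[n]))
E
```

```text
scene orange [([352.0, 214.6], [346, 212, 13, 7, 65]), ([314.8, 221.4], [309, 218, 13, 9, 78]), ([237.4, 316.9], [234, 315, 7, 4, 12]), ([238.9, 323.5], [236, 321, 7, 6, 22]), ([229.4, 329.8], [226, 328, 7, 4, 15])]
scene red [([351.4, 230.1], [349, 225, 6, 11, 56])]
scene green [([336.6, 226.5], [313, 216, 54, 22, 441]), ([353.9, 274.1], [353, 273, 3, 3, 8])]
scene blue [([412.1, 221.9], [383, 200, 53, 44, 767])]
scene yellow [([260.6, 276.1], [234, 249, 56, 52, 802]), ([236.7, 315.2], [234, 314, 6, 3, 12]), ([228.5, 328.5], [227, 327, 4, 4, 10])]
top orange [([302.5, 195.1], [297, 189, 12, 13, 115]), ([338.2, 203.4], [332, 198, 13, 12, 125])]
top red [([330.5, 161.4], [329, 159, 4, 5, 17])]
top green [([323.9, 188.8], [300, 179, 48, 20, 457])]
top blue [([249.7, 169.2], [235, 155, 44, 37, 203]), ([270.8, 188.5], [269, 185, 4, 8, 17]), ([266.2, 193.0], [262, 192, 9, 3, 10])]
top yellow [([401.3, 204.1], [378, 189, 37, 41, 162]), ([383.0, 221.3], [371, 211, 31, 18, 78])]
```

```bash
sleep 1
```

```text
(no output)
```

View pics/scenec.png

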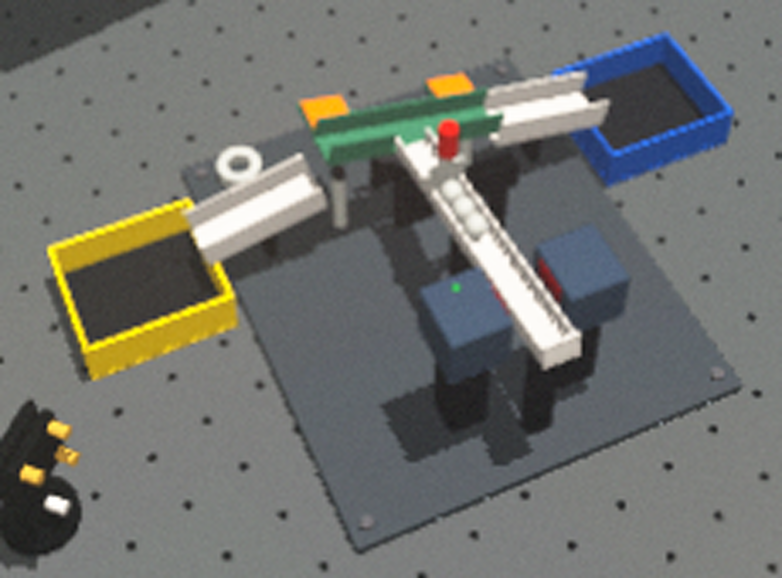

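View pics/topc.png

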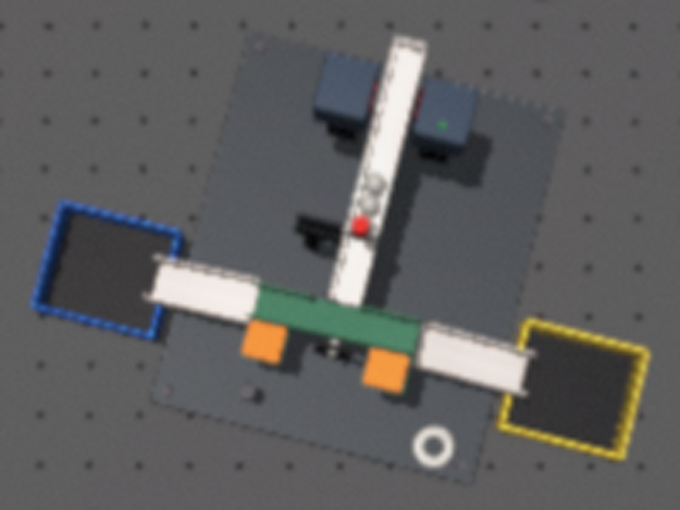

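```bash
python3 - <<'E'
from h import *
s=cam("scene");t=cam("top")
pt={"left_tab":((352,214.6),(302.5,195.1)),"right_tab":((314.8,221.4),(338.2,203.4)),"knobmid":((351.4,230.1),(330.5,161.4)),"knobtop":((351.8,226),(330.5,161.4))}
X={}
for k,(a,b) in pt.items():
    x,e=tri([ray(s,*a),ray(t,*b)]);X[k]=x;print(k,x.round(4),e)
d=X['left_tab']-X['right_tab'];print(np.linalg.norm(d),np.degrees(np.arctan2(d[1],d[0]))-90, d[2])
print(s['pose'] is not None, onz(t,250,168,.04))
E
```

```text
left_tab [0.5397 0.0192 0.0979] [0.2, 0.2]
right_tab [ 0.5113 -0.0934  0.1229] [0.4, 0.4]
knobmid [ 0.634  -0.0672  0.1768] [0.9, 0.9]
knobtop [ 0.6322 -0.0661  0.1902] [1.9, 1.9]
0.11887115002952953 -14.117123820829292 -0.025064555332738533
True [0.6356905  0.19782489 0.04      ]
```

The left end of the gate is down (tab z is lower by 25 mm), so the right tab has to be pressed. Balls wait behind the blade at crop (455,205). Next I'll compute the sorter frame using the known heights, then the tool-frame shifts.

```bash
cat > f.py <<'E'
from h import *
def fit():
    t=cam("top")
    l=onz(t,302.5,195.1,.0882);r=onz(t,338.2,203.4,.1145);k=onz(t,330.5,161.4,.187)
    A=np.array([[-34.5,64.4],[-34.5,-52.6]])/1000
    e=(l-r)[:2];yaw=np.arctan2(e[1],e[0])-np.pi/2
    c,s=np.cos(yaw),np.sin(yaw);Rz=np.array([[c,-s],[s,c]])
    o=(l[:2]+r[:2])/2-Rz@A.mean(0)
    return l,r,k,yaw,Rz,o,t
def tool():
    o=observe();return np.array(o['position']),R.from_euler('xyz',o['tool_rot']).as_matrix(),o
E
python3 - <<'E'
from f import *
l,r,k,yaw,Rz,o,t=fit()
print("l",l,"r",r,"k",k,"yaw",np.degrees(yaw),"dist",np.linalg.norm((l-r)[:2]),"piv",o,"knob in sorter",Rz.T@(k[:2]-o))
s=cam("scene")
x0=Rz@[.078,0]+o; print(proj(s,[*k[:2],.187]),proj(t,[*x0,.187]),proj(s,[*x0,.187]))
p,M,ob=tool();print(p,M.round(3))
ys=np.array([*Rz[:,1],0]);print("sorter y in tool",M.T@ys)
E
```

```text
l [0.54055377 0.01957725 0.0882    ] r [ 0.51224333 -0.09343417  0.1145    ] k [ 0.63161252 -0.06772593  0.187     ] yaw -14.063720518287509 dist 0.11650348777336242 piv [ 0.55843074 -0.05103514] knob in sorter [0.07504411 0.00159273]
[350.39554677 227.06992071] [331.26248769 160.57880203] [350.35161989 228.05784362]
[ 0.20651811 -0.5898327   0.25623486] [[-0.     0.944  0.33 ]
 [ 0.     0.33  -0.944]
 [-1.     0.    -0.   ]]
sorter y in tool [ 1.19381122e-04  5.49909220e-01 -8.35224422e-01]
```

```bash
cat > go.py <<'E'
from f import *
import sys
YAW=np.radians(-14.06);O=np.array([.5584,-.0510])
c,s=np.cos(YAW),np.sin(YAW);RZ=np.array([[c,-s],[s,c]])
def shift(xs,ys,z):
    p,M,ob=tool()
    w=np.array([*(RZ@[xs,ys]+O),z])
    Mt=np.column_stack([[0,0,-1],[*RZ[:,0],0],[*(-RZ[:,1]),0]])
    print("now sorter",((RZ.T@(p[:2]-O))*1000).round(1),p[2].round(4),"t",ob['time_s'],"f",np.round(ob['ft_force'],2),"g",ob['gripper_width'])
    print("shift mm",(M.T@(w-p)*1000).round(1),"rotvec",R.from_matrix(M.T@Mt).as_rotvec().round(3))
if __name__=="__main__": shift(*[float(a)/1000 for a in sys.argv[1:4]][:2],float(sys.argv[3])/1000)
E
python3 go.py -37 -58 170
```

```text
now sorter [-210.4 -608.2] 0.2562 t 0.45 f [ 0.21 -0.53 -0.18] g 1.0041769582700655
shift mm [  86.3  447.4 -364.2] rotvec [ 0.582 -0.     0.   ]
```

```bash
python3 -m creep '[[[10,320,-260,0.582,0,0],[10,320,-260,0.582,0,0],[10,320,-260,0.582,0,0],[10,320,-260,0.582,0,0],[10,320,-260,0.582,0,0],[10,320,-260,0.582,0,0],[10,320,-260,0.582,0,0],[10,320,-260,0.582,0,0],[10,320,-260,0.582,0,0],[10,320,-260,0.582,0,0]]]' 1 40; python3 go.py -37 -58 170
```

```text
time_s: 1.28
position: [0.4235, -0.2366, 0.2466]
tool_rot: [1.426, 1.57, -0.39]
ft_force: [1.2, -0.3, -0.7]
gripper_width: 0.003
now sorter [ -85.8 -212.9] 0.2466 t 1.2833 f [ 1.17 -0.34 -0.68] g 0.003491416728838481
shift mm [  76.7   48.8 -154.9] rotvec [ 0.     0.    -0.001]
```

```bash
python3 -m creep '[[[40,49,-155,0,0,0],[40,49,-155,0,0,0],[40,49,-155,0,0,0],[40,49,-155,0,0,0],[77,49,-155,0,0,0],[77,49,-155,0,0,0],[77,49,-155,0,0,0]]]'; python3 go.py -37 -58 138; python3 - <<'E'
from h import *
for n in("wrist","scene"):
    d=cam(n);im=d['image'][:,:,::-1]
    if n=="scene": im=cv2.resize(im[150:330,230:450],None,fx=3,fy=3)
    cv2.imwrite(f"pics/{n}1.png",im)
E
```

```text
time_s: 1.87
position: [0.5062, -0.0992, 0.1675]
tool_rot: [-1.607, 1.566, 2.862]
ft_force: [-0.8, 0.0, -0.2]
gripper_width: -0.001
now sorter [-38.9 -59.5] 0.1675 t 1.8667 f [-0.78  0.02 -0.17] g -0.0010149557772027881
shift mm [29.5  2.1 -1.4] rotvec [ 0.002 -0.     0.005]
```

View pics/wrist1.png

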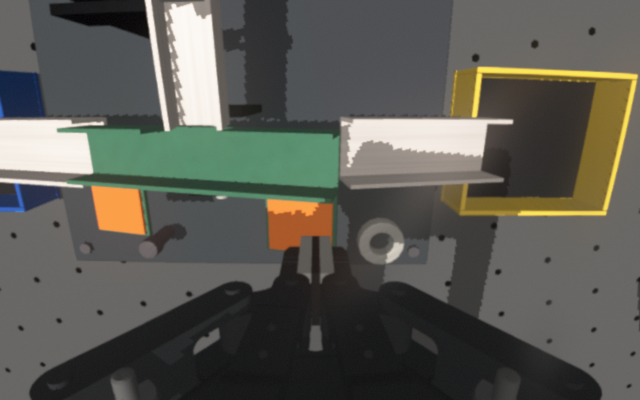

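View pics/scene1.png

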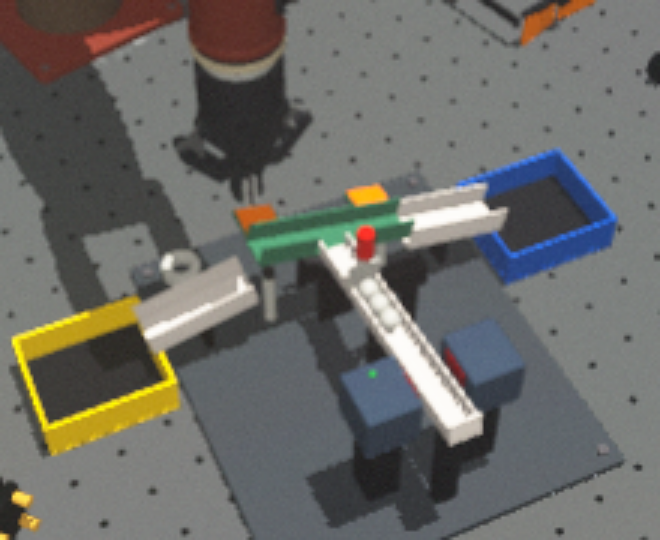

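Wrist view: the fingertip is at (316,238), in front of the right tab's orange patch (268–333, 198–250). I'll check the tab position from this view.

```bash
python3 - <<'E'
from go import *
d=cam("wrist");p,M,o=tool()
for nm,uv,z in [("tabBL",(270,249),.1145),("tabTR",(334,199),.1145),("tabTL",(268,197),.1145),("tabBR",(333,249),.1145)]:
    w=onz(d,*uv,z);print(nm,((RZ.T@(w[:2]-O))*1000).round(1))
w=p+M[:,0]*.025;print(proj(d,w),w, p)
E
```

```text
tabBL [-48.3 -35.7]
tabTR [-18.4 -71.8]
tabTL [-17.3 -35.8]
tabBR [-48.3 -71.7]
[314.4628336  254.21291913] [ 0.50859152 -0.10160975  0.14616905] [ 0.50853088 -0.10158297  0.17116897]
```

```bash
python3 -m creep '[[[20,1,0,0,0,0],[28,1,0,0,0,0],[34,1,0,0,0,0],[40,1,0,0,0,0],[45,1,0,0,0,0],[49,1,0,0,0,0],[53,1,0,0,0,0],[53,1,0,0,0,0],[53,1,0,0,0,0]]]'; python3 go.py -37 -58 170;python3 - <<'E'
from h import *
for n in("wrist","scene"):
    d=cam(n);im=d['image'][:,:,::-1]
    if n=="scene": im=cv2.resize(im[150:330,230:450],None,fx=3,fy=3)
    cv2.imwrite(f"pics/{n}2.png",im)
E
```

```text
time_s: 2.77
position: [0.5087, -0.1004, 0.1162]
tool_rot: [-1.751, 1.57, 2.717]
ft_force: [-0.2, 0.3, -0.4]
gripper_width: 0.002
now sorter [-36.2 -60. ] 0.1162 t 2.7667 f [-0.23  0.34 -0.42] g 0.0024320174858367184
shift mm [-53.8  -0.8  -2. ] rotvec [ 0. -0.  0.]
```

View pics/wrist2.png

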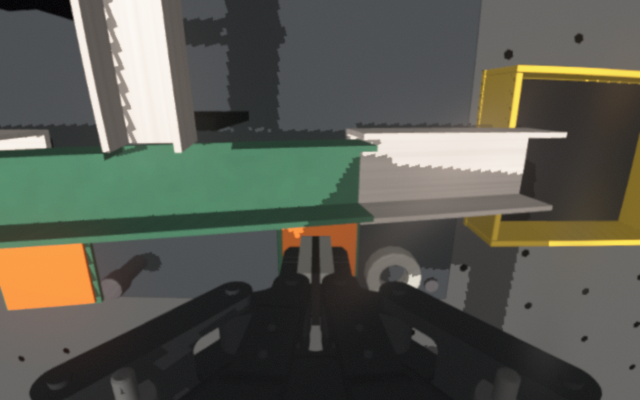

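View pics/scene2.png

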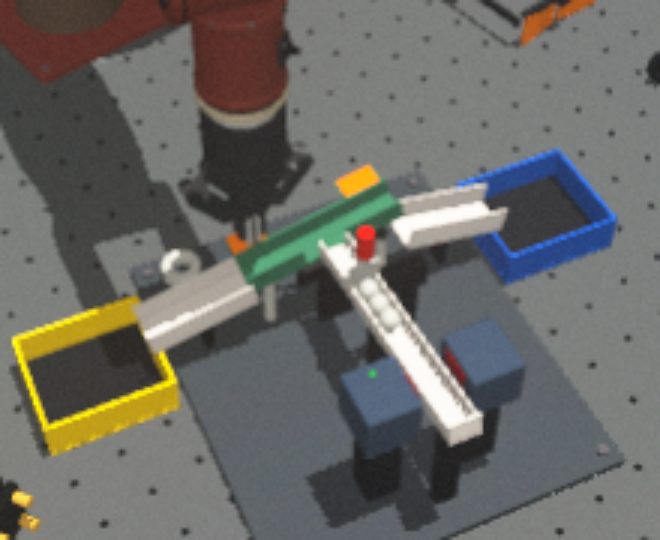

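The gate is now right end down, with the balls still held. Next: lift, then go to the knob's right side.

```bash
python3 -m creep '[[[-40,0,0,0,0,0],[-80,0,0,0,0,0],[-120,0,0,0,0,0],[-125,40,-6,0,0,0],[-125,80,-12,0,0,0],[-125,113,-12,0,0,0],[-125,113,-12,0,0,0],[-125,113,-12,0,0,0],[-125,113,-12,0,0,0]]]'; python3 go.py 77 -50 193;python3 - <<'E'
from h import *
for n in("wrist","scene"):
    d=cam(n);im=d['image'][:,:,::-1]
    if n=="scene": im=cv2.resize(im[150:330,230:450],None,fx=3,fy=3)
    cv2.imwrite(f"pics/{n}3.png",im)
E
```

```text
time_s: 3.62
position: [0.6207, -0.1161, 0.2408]
tool_rot: [-1.629, 1.569, 2.839]
ft_force: [0.1, 1.1, -0.1]
gripper_width: 0.003
now sorter [ 76.3 -48. ] 0.2408 t 3.6167 f [ 0.13  1.11 -0.09] g 0.003493619009454375
shift mm [47.8  0.8  2. ] rotvec [ 0.    -0.     0.002]
```

View pics/wrist3.png

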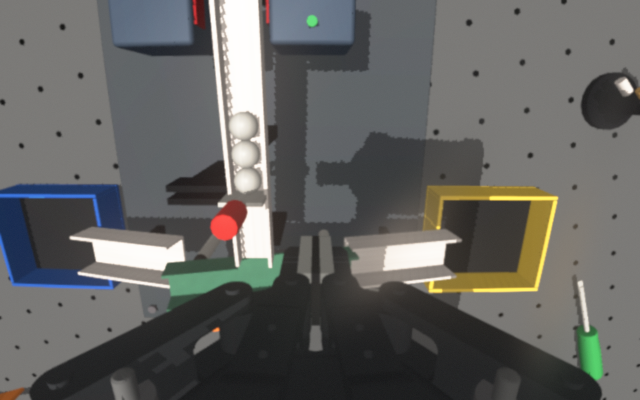

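View pics/scene3.png

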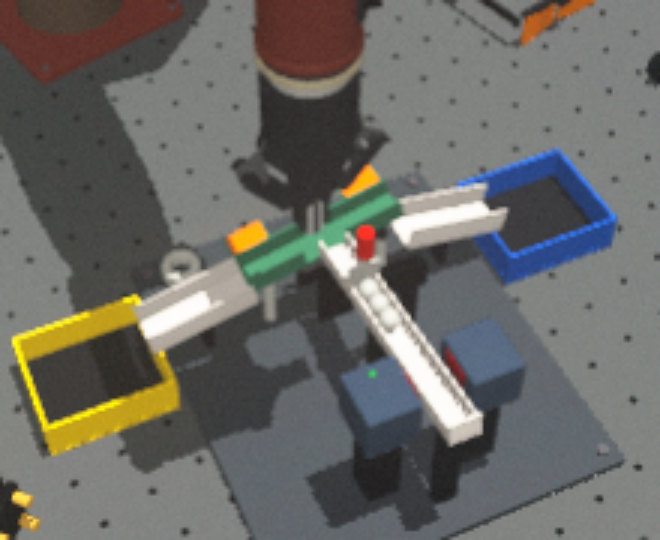

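The gate stays over, and the balls sit at wrist (246,180), (244,154) and (242,125). The knob's top is at wrist (227,222), and I'll cross-check its position from there.

```bash
python3 - <<'E'
from go import *
d=cam("wrist")
w=onz(d,227,223,.187);print(((RZ.T@(w[:2]-O))*1000).round(1))
x,e=tri([ray(d,227,223),ray(cam("scene"),351.5,227)]);print(x,e,((RZ.T@(x[:2]-O))*1000).round(1))
E
python3 go.py 77 -48 194
```

```text
[80.6  0.3]
[ 0.64110133 -0.07400575  0.19989407] [1.1, 1.1] [85.8 -2.2]
now sorter [ 76.2 -48.1] 0.242 t 3.8167 f [-0.67  0.33 -0.84] g 0.0008305377086676354
shift mm [48.   0.8 -0.1] rotvec [ 0.     0.    -0.001]
```

```bash
python3 -m creep '[[[25,2,0,0,0,0],[48,2,0,0,0,0],[48,2,0,0,0,0],[48,2,-10,0,0,0],[48,2,-18,0,0,0],[48,2,-24,0,0,0],[48,2,-24,0,0,0],[48,2,-24,0,0,0]]]'; python3 go.py 78 13 194;python3 - <<'E'
from h import *
for n in("wrist","scene"):
    d=cam(n);im=d['image'][:,:,::-1]
    if n=="scene": im=cv2.resize(im[150:330,230:450],None,fx=3,fy=3)
    cv2.imwrite(f"pics/{n}4.png",im)
E
```

```text
time_s: 4.48
position: [0.6299, -0.0929, 0.1948]
tool_rot: [1.486, 1.569, -0.328]
ft_force: [-0.4, 0.0, 0.6]
gripper_width: 0.001
now sorter [ 79.5 -23.3] 0.1948 t 4.4833 f [-0.35  0.02  0.63] g 0.0008689542188043257
shift mm [  0.8  -1.5 -36.3] rotvec [ 0.002  0.    -0.002]
```

View pics/wrist4.png

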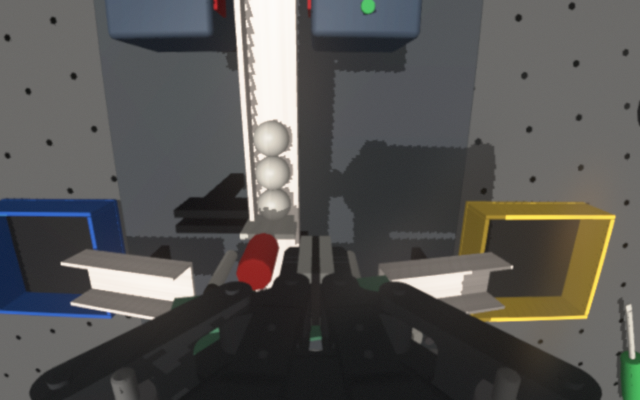

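View pics/scene4.png

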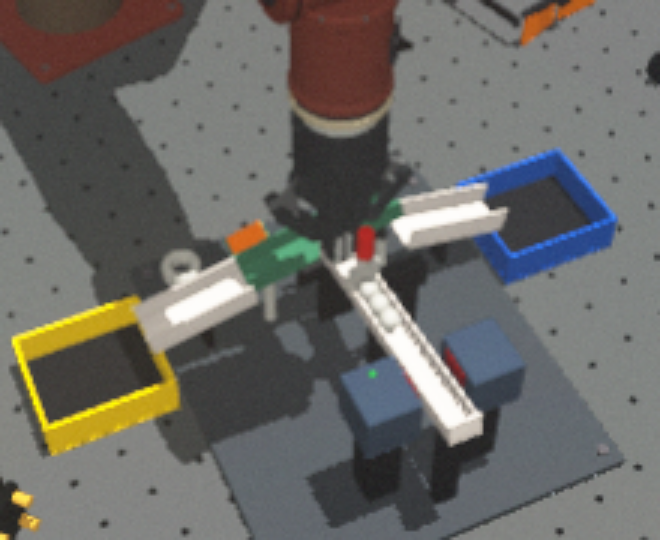

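The fingertip is beside the knob at the right height, with a small gap left (knob at wrist (258,262), finger at (316,250)). Push it to the left in stages.

```bash
python3 -m creep '[[[0,-1,-10,0,0,0],[0,-1,-20,0,0,0],[0,-1,-30,0,0,0],[0,-1,-36,0,0,0],[0,-1,-36,0,0,0]]]'; python3 go.py 78 20 194;python3 - <<'E'
from h import *
for n in("wrist","scene"):
    d=cam(n);im=d['image'][:,:,::-1]
    if n=="scene": im=cv2.resize(im[150:330,230:450],None,fx=3,fy=3)
    cv2.imwrite(f"pics/{n}5.png",im)
E
```

```text
time_s: 5.0
position: [0.6372, -0.0566, 0.1934]
tool_rot: [2.806, 1.57, 0.992]
ft_force: [0.0, -0.1, 0.7]
gripper_width: 0.0
now sorter [77.8 13.7] 0.1934 t 5.0 f [ 0.   -0.09  0.66] g 0.00045695520216635824
shift mm [-0.6  0.2 -6.3] rotvec [ 0.002 -0.    -0.   ]
```

View pics/wrist5.png

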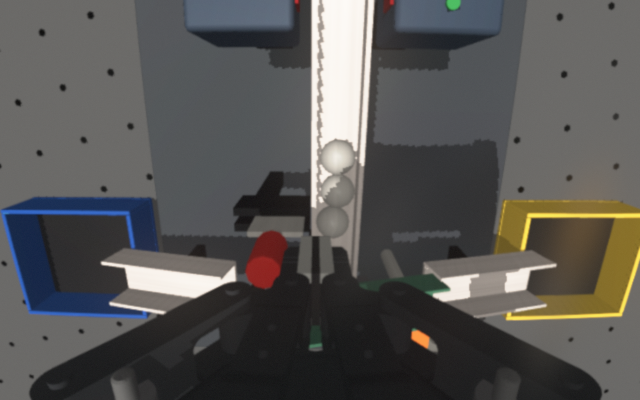

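View pics/scene5.png

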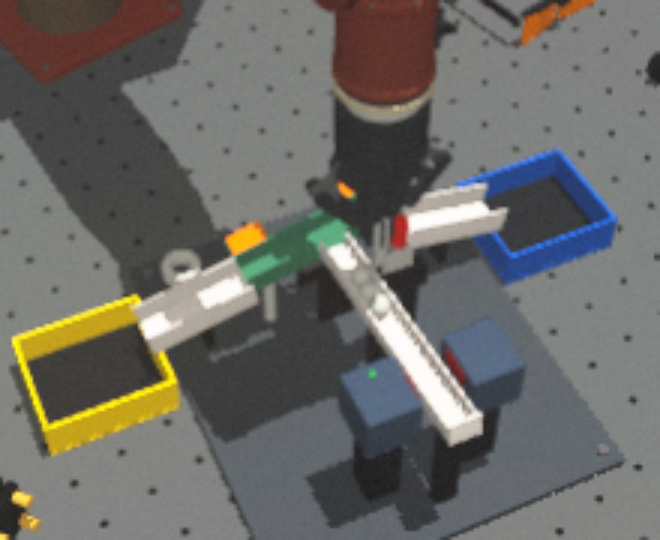

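```bash
python3 -m creep '[[[0,0,-2,0,0,0],[0,0,-4,0,0,0],[0,0,-6,0,0,0],[0,0,-6,0,0,0]]]'; python3 go.py 78 20 194;python3 - <<'E'
from go import *
w=cam("wrist");s=cam("scene")
cv2.imwrite("pics/wrist6.png",w['image'][:,:,::-1])
for d,b in((w,(150,150,420,320)),(s,(300,190,420,300))): print(blobs(d['image'],(0,150,60),(6,255,255),b))
E
```

```text
time_s: 5.43
position: [0.6373, -0.0555, 0.193]
tool_rot: [-0.257, 1.565, -2.074]
ft_force: [-3.0, -10.7, 1.6]
gripper_width: -0.002
now sorter [77.6 14.8] 0.193 t 5.4333 f [ -3.   -10.67   1.6 ] g -0.0022230246053497656
shift mm [-1.   0.4 -5.2] rotvec [-0.001  0.005  0.001]
[([267.2, 259.3], [248, 231, 41, 58, 1566])]
[([363.0, 226.8], [361, 222, 5, 11, 37]), ([382.4, 273.6], [381, 272, 4, 4, 7])]
```

View pics/wrist6.png

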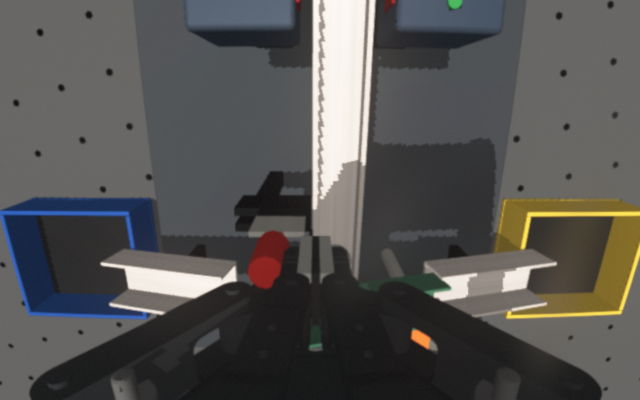

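At 10.7 N of resistance the slide has reached its end stop, and the balls have gone past. Next: back off, lift, and look.

```bash
python3 -m creep '[[[0,0,15,0,0,0],[0,0,15,0,0,0],[-40,0,15,0,0,0],[-80,0,15,0,0,0],[-100,-40,15,0,0,0],[-100,-80,15,0,0,0],[-100,-120,15,0,0,0],[-100,-160,15,0,0,0],[-100,-180,15,0,0,0],[-100,-180,15,0,0,0]]]';python3 -m creep '[[[0,0,0,0,0,0],[0,0,0,0,0,0],[0,0,0,0,0,0],[0,0,0,0,0,0],[0,0,0,0,0,0],[0,0,0,0,0,0],[0,0,0,0,0,0],[0,0,0,0,0,0],[0,0,0,0,0,0],[0,0,0,0,0,0]]]'; python3 - <<'E'
from h import *
for n in("wrist","scene"):
    d=cam(n);im=d['image'][:,:,::-1]
    if n=="scene": im=cv2.resize(im[150:330,230:450],None,fx=3.4,fy=3.2)
    cv2.imwrite(f"pics/{n}7.png",im)
E
```

```text
time_s: 6.37
position: [0.457, -0.0221, 0.2935]
tool_rot: [-2.756, 1.57, 1.712]
ft_force: [0.5, 0.5, 0.1]
gripper_width: 0.003
time_s: 7.2
position: [0.4601, -0.0234, 0.2933]
tool_rot: [-1.951, 1.571, 2.516]
ft_force: [-0.8, -0.8, 0.3]
gripper_width: 0.002
```

View pics/wrist7.png

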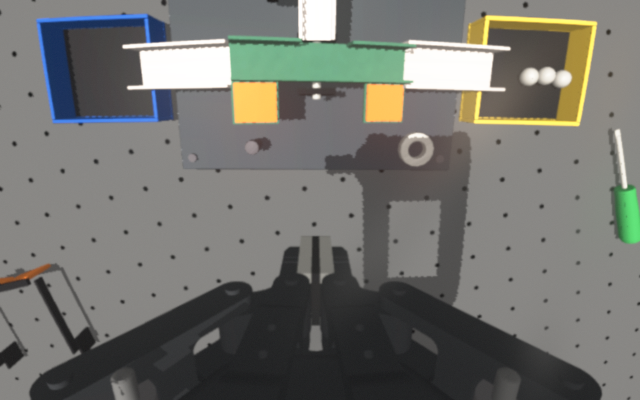

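View pics/scene7.png

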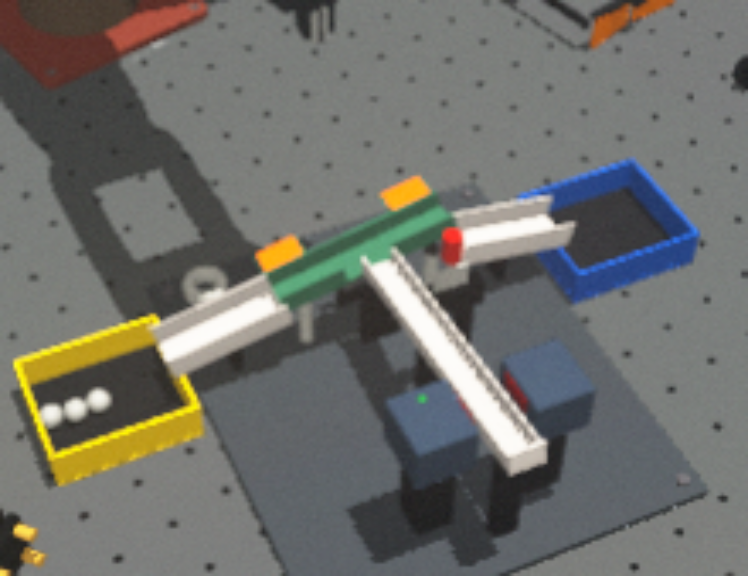

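All three balls lie in the yellow tray (wrist (530,77), (547,75), (564,79)), the gate is right end down, and the slide is open. One last check of the slide's travel and the gate.

```bash
python3 - <<'E'
from go import *
t=cam("top");s=cam("scene")
a=blobs(s['image'],(0,150,80),(6,255,255),(300,190,420,260));b=blobs(t['image'],(0,150,80),(6,255,255),(290,140,360,180))
print(a,b)
if a: print("knob travel scene mm",np.linalg.norm(onz(s,*a[0][0],.172)-onz(s,351.4,230.1,.172))*1000)
if b: print("top",np.linalg.norm(onz(t,*b[0][0],.187)-onz(t,330.5,161.4,.187))*1000)
for c in blobs(t['image'],(10,150,120),(22,255,255),(290,180,350,215)): print(c)
print(observe()['ft_force'],observe()['time_s'])
cv2.imwrite("pics/top8.png",t['image'][:,:,::-1])
E
```

```text
[([362.3, 225.9], [360, 221, 6, 11, 53])] [([320.1, 158.4], [318, 156, 5, 6, 25])]
knob travel scene mm 32.2595385006066
top 32.227365197397866
[ 0.47445955 -0.01083669 -0.49112321] 7.4
```

View pics/top8.png

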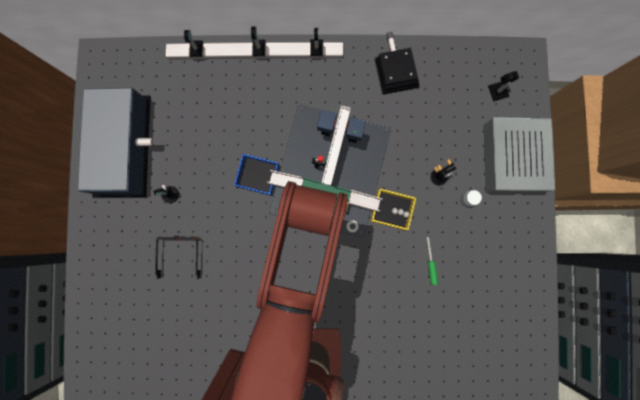

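The top view shows the balls in the yellow tray at about (401,211) and the bystanders where they were. The slide has travelled about 32 mm and the arm is clear.

```bash
python3 -c "
from cell import sign_off
print(sign_off())"
```

```text
the job is handed in; nothing more can be done
None
```

The job is done and handed in at about 7.4 s on the robot clock. I pressed the raised right tab with the closed fingertip until the gate fell over to the right. Then I pushed the red knob left until its end stop resisted with about 11 N.

**Balls and gate:** the last pictures show all three balls in the right (yellow) tray and the gate resting right end down.

**Slide:** the knob has travelled about 32 mm in both the scene and top views, clear of the 27 mm needed.

**Surroundings:** the gripper is clear, with wrist force near zero. I judged the bystanders by eye only, and those visible look unmoved.

**Checks that failed or disagreed:**
- **Knob position:** the single-view estimates of its sorter x spread from 75 to 81 mm, and a two-view estimate gave 86 mm. I used the 78 mm from the description, and the push worked.
- **Tab heights:** the two-view heights came out 8–10 mm high, probably because the trough wall hides part of each tab from the scene camera. I used the given heights instead.
- **Final gate check:** the arm hid the tabs in the last top view, so the gate's final position is judged from the wrist and scene pictures.

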